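# Rack the castings and start the cure

### The job

Two washed resin castings are draining on the sloping peg board. Stand them on edge in the two free slots of the curing rack, one to a slot, right down on the rails, without knocking the casting that already stands at the far end of the rack. Once both are in and let go, press the small button at the left of the rack's front to clear the timer, then the large button at the right to start it, and leave the other things on the worktop where they are.

Things in the scene. Friction and masses are not known exactly. Their poses are not given: they have to be found in the camera images.
- disc_a: cream resin casting: flat disc 13 mm thick, 88 mm in diameter, with a cross bar, 113 mm over the bar's ends. Origin: centre of one flat face; z: its axis, out of the other face. Its origin face leans on the sloping peg board, its rim on two pegs, its upper half free above the board's top edge: pinch it there across its thickness, fingers along the slope.
- mid_a (a point): centre of disc_a's round part, half way through its thickness (the rim is 44 mm from it at top and bottom; axes as disc_a)
- disc_d: the other casting on the peg board, like disc_a but a little smaller: round part 85 mm in diameter, 114 mm over the bar, 13 mm thick; origin and axes as for disc_a. Which of the two is on the left varies.
- mid_d (a point): centre of disc_d's round part, half way through its thickness (rim 42.5 mm from it at top and bottom)
- disc_b: third casting (round part 80 mm in diameter, 116 mm over the bar, 13 mm thick), already standing in the far slot of the curing rack, its top edge about 94 mm above the worktop; leave it standing there. Origin: centre of one flat face; z: its axis
- mid_b (a point): centre of disc_b's round part, half way through its thickness
- drain_board: fixed sloping peg board of plywood, 262 mm wide, on wooden runners, 35 degrees off vertical: its face looks up and away from the robot, its top edge (66 mm above the worktop) is towards the robot. Origin on the worktop below the board; x: horizontal, the way the face looks; y: along the board. Places for a casting at y = -68 and +68 mm, two pegs each.
- rack: fixed curing rack, tray 250 x 172 mm, light bars 40 mm high at y = +-76, grey timer box at the robot's end. Rims stand on two white rails at y = +-25 mm (top at z = 18). A slot is the 17 mm gap between two pairs of steel pins 8 mm thick (round tops at z = 54): near x = -30, middle 20, far 70 mm. A casting stands with its axis along x. Origin on the worktop; x: along the row, away from the robot
- slot_near (a point): where the centre of a casting comes to lie in the near slot: 57 mm above the worktop, axes as rack (free at the start)
- slot_middle (a point): the same for the middle slot (free at the start)
- slot_far (a point): the same for the far slot (taken by disc_b)
- clear_button (a joint): travel of the small round button (18 mm across) on the timer box, at its left (+y) end seen from the robot: 0 released, 0.006 m fully down, about 4 N; springs back
- clear_button_top (a point): centre of the top face of the small button, 58 mm above the worktop when released; it is pressed straight down and stands 6 mm above its black collar
- start_button (a joint): travel of the large round button (30 mm across) on the timer box, at its right (-y) end: 0 released, 0.006 m fully down, about 4 N; springs back
- start_button_top (a point): centre of the top face of the large button, 58 mm above the worktop when released; pressed straight down, 6 mm above its black collar
- mixing_cup: green cup, 62 mm across, 56 mm high, standing beyond the peg board; bystander. Origin: centre of its underside
- mould_half: beige plaster mould half, 156 x 147 x 26 mm, lying far ahead; bystander. Origin: centre of its underside
- tape_roll: roll of masking tape, 90 mm across, 20 mm high, lying near the robot on the left; bystander. Origin: centre of its underside

How it is judged (in metres and radians):
On the way, in this order (a step that is already met when the one before it is completed fails the run):
1. both castings stand let go in the near and the middle slot ((((distance between mid_a and slot_near below 0.012 m and angle between the z axis of disc_a and the x axis of rack, either way round below 0.17 rad) and (distance between mid_d and slot_middle below 0.012 m and angle between the z axis of disc_d and the x axis of rack, either way round below 0.17 rad)) or ((distance between mid_a and slot_middle below 0.012 m and angle between the z axis of disc_a and the x axis of rack, either way round below 0.17 rad) and (distance between mid_d and slot_near below 0.012 m and angle between the z axis of disc_d and the x axis of rack, either way round below 0.17 rad))) and contact force between the fingers and disc_a below 0.3 N and contact force between the fingers and disc_d below 0.3 N and linear speed of each of disc_a, disc_d below 0.02 m/s), for 0.2 s.
2. the small button is pressed (value of joint clear_button above 0.004 m), for 0.05 s.
3. the small button is released (value of joint clear_button below 0.002 m), for 0.05 s.
4. the large button is pressed, the small one not (value of joint start_button above 0.004 m and value of joint clear_button below 0.002 m), for 0.05 s.
At the end, for the whole second after the job is handed in: disc_a and disc_d stand at rest in the near and the middle slot, one each, let go: centre within 12 mm of the slot's point and axis within 0.17 rad of the rack's x; disc_b still stands so in the far slot; both buttons have sprung back (less than 2 mm down) (all of step 1 and distance between mid_b and slot_far below 0.012 m and angle between the z axis of disc_b and the x axis of rack, either way round below 0.17 rad and value of joint each of clear_button, start_button below 0.002 m); the robot touches nothing.
It fails at once if the casting already in the rack is shifted by more than 15 mm (distance of mid_b from where it was at the start of the episode above 0.015 m).
It fails at once if the large button is pressed while a casting is not yet in the rack (value of joint start_button above 0.004 m and not (((distance between mid_a and slot_near below 0.012 m and angle between the z axis of disc_a and the x axis of rack, either way round below 0.17 rad) and (distance between mid_d and slot_middle below 0.012 m and angle between the z axis of disc_d and the x axis of rack, either way round below 0.17 rad)) or ((distance between mid_a and slot_middle below 0.012 m and angle between the z axis of disc_a and the x axis of rack, either way round below 0.17 rad) and (distance between mid_d and slot_near below 0.012 m and angle between the z axis of disc_d and the x axis of rack, either way round below 0.17 rad)))).
It fails at once if the cup, the mould half or the roll of tape is moved more than 30 mm (distance of any of mixing_cup, mould_half, tape_roll from where it was at the start of the episode above 0.03 m).
It also fails if it takes over 67 s, if anything falls off the work surface, if the arm or the gripper's body presses on something with over 40 N, if the wrist force passes 120 N, or if a joint passes its speed limit or range.

### The arm

A 6-joint arm with a two-finger parallel gripper is mounted at the origin on a cart in front of the work surface, level with it; the furniture and walls round the work are solid. World frame = base frame: x ahead of the robot, y to its left, z up, the work surface at z = 0. Lengths are in mm, angles in rad, forces in N, time in s.
With the tool pointing down it reaches from about 400 to 925 mm from the base axis. Payload 12.5 kg.
Tool frame: the origin (TCP) lies midway between the tips of the shut fingers; the grasp point (between the pads) lies 19 mm behind it; z points along the fingers, y is the line along which they close (so a half turn about z gives the same grasp; the last joint's range is limited). The gripper opens to 95 mm and grips with 3 to 60 N. Pads are 20 mm wide; open, the fingers measure 119 mm over their backs; the gripper's body (75 mm by 180 mm) begins 59 mm behind the grasp point.
Start: joints at [1.14, 0.491, 1.559, -0, 1.092, -0.106], TCP at [199.433, 592.346, 214.661] pointing down, gripper open.
Joint ranges: [-3.1, 3.1], [-0.84, 2.19], [0.05, 2.79], [-1.13, 4.28], [0.06, 2.93], [-2.69, 2.69]. Speed limits (rad/s): [2.22, 2.22, 2.79, 3.14, 3.14, 3.14].

### API

Orientations are given as [roll, pitch, yaw] about the fixed x, y, z axes, in that order (R = Rz(yaw) Ry(pitch) Rx(roll)).
In Python, from cell import env gives the robot as it stands.
- The arm moves only by the shell command python3 -m inch 'ROWS'. ROWS is JSON, a list of rows, each a list of 7 numbers: the turn, a rotation vector about the tool's x, y, z in rad, then the shift along the tool's x, y, z in cm, then the closure, from -1 (fully open) to 1 (shut). A call has 1 to 20 rows; each row shifts and turns the commanded pose from where the row before left it, along the tool's axes as they then stand; what a row does not reach is not made up. A row lasts 1/8 s, in which the tool goes at most 62.5 mm and 10.7 degrees, less where a joint would pass 70% of its speed; a pose out of reach is approached as far as the arm can. A call with a gripper value outside its range is refused whole. The fingers move at their own pace and stop on an object; the grip force is fixed at half the most. Time passes only in rows, so rows that do not move let the fingers close. It gives the time, the measured TCP pose, the force, the opening and the grip force at its end, in the units of the state.
- env.state(): the state, without advancing time (a new reading comes with each control period).
- env.read_camera(name): name is "scene" or "top"; returns a dict with "img" (400x640x3 uint8, red, green, blue), "depth" (400x640 float32, mm along the optical axis (not along the pixel's ray), 0 where there is no reading), "fx", "fy", "cx", "cy" (pixels), "position" and "orientation" of the camera in the world. Camera axes: x right, y down, z forward; pixel columns grow to the right and rows downward; lengths in mm; the calibration is good to about 2 mm. A picture is of the moment at which its call begins.
- env.job_done(): hands the job in; it is judged then, once.
Trained networks look in a picture, given as the dict that the camera call returned (one of the last four; its "shot" number tells which), for a name from the list of things; names that differ only in an ending like _2 or _b are one class to them, and where a whole thing is asked for, a point or a joint stands for the part that bears it (a point fixed in the world has none). Each returns a list of dicts, best first, with "score" (0 to 1); they miss things now and then, are a little off and sometimes report something else, mostly with a low value. They report only what shows in the picture. A call takes as long as a camera call.
- env.find_in(picture, target): "centre" ([x, y, z] in mm, in the coordinates of the camera as it stood for that picture, good to about 4 mm: the middle of the surface that is visible of it).
- env.trace(picture, target): "mask" (400x640 bool, what is visible of it).
The state is a dict: "t": time; "joints": joint angles; "qvel": joint speeds; "tau": joint torques, N m; "eef_pos": TCP position; "tcp_rot": TCP orientation; "ft_force": force on the tool from outside, world axes, zero at the start; "moment": the same for the moment, N m; "opening": opening from 0.0 (shut) to 1.0 (fully open); "grip_force": force on a finger pad.
Only numpy, scipy, OpenCV 4.12 (cv2) and the standard library are available. Lean on these libraries where they do the work, as an engineer would, in place of code of your own. Each camera call takes 0.05 s, during which the arm holds its last target. There are 200 camera calls.

## Working session

There is one attempt and no reset: what is moved stays moved. The work goes in short steps, Python scripts to look and compute and a shell command to move; the robot and the scene stay as the last step left them, time stands still between calls to the robot, and variables do not carry over. Pictures are saved under pics/ and viewed, at most 10 in all, crops included, and the job is handed in when it is done.

```bash
mkdir -p pics; ls
python3 - <<'E'
from cell import env
import cv2,numpy as np,pickle
print(env.state())
for n in ("scene","top"):
    p=env.read_camera(n); cv2.imwrite(f"pics/{n}0.png",p["img"][:,:,::-1])
    pickle.dump(p,open(f"{n}0.pkl","wb"))
    print(n,p["position"],p["orientation"],p["fx"],p["cx"],p["cy"])
E
```

```text
pics
{'t': 0.0, 'joints': array([ 1.14040024e+00,  4.91558446e-01,  1.55946973e+00,  1.49938009e-05,
        1.09171809e+00, -1.05576857e-01]), 'qvel': array([ 0.00105978,  0.00107611,  0.00073058, -0.00095787, -0.00137693,
       -0.00158274]), 'tau': array([-2.26421807e-04, -6.12648654e+01, -2.58170253e+01,  6.92535401e-02,
        4.82962397e-02, -4.84209102e-05]), 'eef_pos': array([199.31370715, 592.09441186, 214.05546361]), 'tcp_rot': array([-3.14044686e+00, -1.34792788e-04,  2.81676642e+00]), 'ft_force': array([ 1.00929477, -0.12923008, -0.36530746]), 'moment': array([-0.00555943,  0.02137907, -0.04515275]), 'grip_force': 0.0, 'opening': 1.00031880614557}
scene [ -91.78547081 -985.12091487 1041.41588746] [-2.29078395  0.01210397 -0.63518092] 451.5451161069158 315.3111947578111 206.56824595951787
top [ 430.4716194   -70.39754064 1315.51470271] [-3.02430938e+00  1.09759473e-03 -1.55258042e+00] 452.99474027051133 324.89802863973534 195.9134342749805
```

View pics/scene0.png

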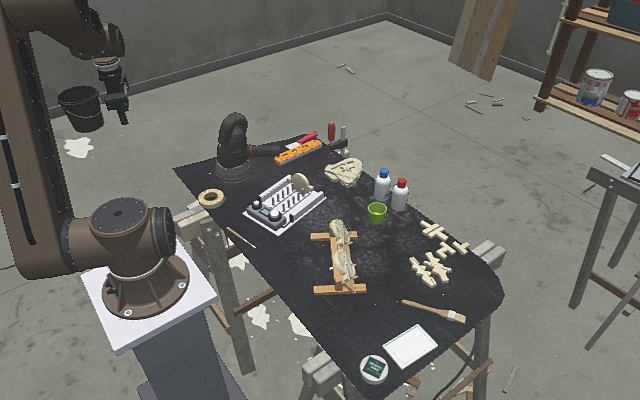

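View pics/top0.png

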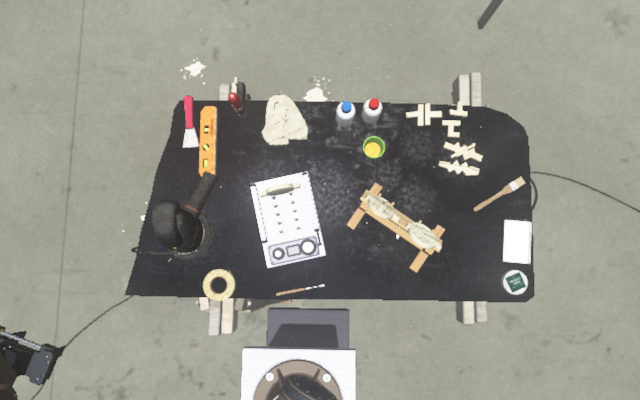

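The scene picture shows the rack near (285,205) and the board with the castings at (340,250). In the top picture the rack is at (288,220), the board runs from (365,195) to (440,245), and the tape, cup and mould half are at (218,284), (373,147) and (284,120).

```bash
cat > h.py <<'E'
import numpy as np,cv2
from scipy.spatial.transform import Rotation as R
def cam(p): return R.from_euler('xyz',p["orientation"]).as_matrix(),np.array(p["position"])
def cloud(p,m=None):
    d=p["depth"]; v,u=np.nonzero((d>0)&(m if m is not None else True)); z=d[v,u]
    c=np.c_[(u-p["cx"])/p["fx"]*z,(v-p["cy"])/p["fy"]*z,z]; r,t=cam(p); return c@r.T+t,u,v
def toW(p,c): r,t=cam(p); return r@np.array(c)+t
E
python3 - <<'E'
from h import *; from cell import env
import pickle
for n in ("top","scene"):
    p=env.read_camera(n)
    M={}
    for t in ("disc_a","disc_d","disc_b","drain_board","rack","clear_button","start_button","clear_button_top","mixing_cup"):
        f=env.find_in(p,t); g=env.trace(p,t)
        M[t]=g
        print(n,t,[(np.round(toW(p,x["centre"])).tolist(),round(x["score"],2)) for x in f[:4]])
        for x in g[:3]:
            P,u,v=cloud(p,x["mask"]); 
            if len(P): print("   mask",len(P),round(x["score"],2),"uv",int(u.mean()),int(v.mean()),"med",np.round(np.median(P,0)),"zmax",P[:,2].max().round())
    p["M"]=M; pickle.dump(p,open(n+"1.pkl","wb"))
    b=(slice(160,280),slice(230,460)) if n=="top" else (slice(160,300),slice(230,390))
    im=cv2.resize(p["img"][b],None,fx=3.4,fy=3.4,interpolation=cv2.INTER_CUBIC); cv2.imwrite(f"pics/{n}crop.png",im[:,:,::-1])
E
```

```text
top disc_a [([545.0, -223.0, 78.0], 0.88), ([595.0, 61.0, 66.0], 0.73), ([472.0, -335.0, 80.0], 0.64), ([506.0, 38.0, 12.0], 0.33)]
   mask 635 0.69 uv 422 235 med [ 473. -333.   77.] zmax 107.0
   mask 495 0.69 uv 380 206 med [ 549. -219.   77.] zmax 106.0
   mask 296 0.55 uv 279 188 med [595.  62.  70.] zmax 97.0
top disc_d [([545.0, -223.0, 78.0], 0.88), ([595.0, 61.0, 66.0], 0.73), ([472.0, -335.0, 80.0], 0.64), ([506.0, 38.0, 12.0], 0.33)]
   mask 635 0.69 uv 422 235 med [ 473. -333.   77.] zmax 107.0
   mask 495 0.69 uv 380 206 med [ 549. -219.   77.] zmax 106.0
   mask 296 0.55 uv 279 188 med [595.  62.  70.] zmax 97.0
top disc_b [([545.0, -223.0, 78.0], 0.88), ([595.0, 61.0, 66.0], 0.73), ([472.0, -335.0, 80.0], 0.64), ([506.0, 38.0, 12.0], 0.33)]
   mask 635 0.69 uv 422 235 med [ 473. -333.   77.] zmax 107.0
   mask 495 0.69 uv 380 206 med [ 549. -219.   77.] zmax 106.0
   mask 296 0.55 uv 279 188 med [595.  62.  70.] zmax 97.0
top drain_board [([504.0, -275.0, 13.0], 0.73), ([552.0, -224.0, 74.0], 0.42)]
   mask 1441 0.95 uv 393 224 med [ 507. -271.   16.] zmax 95.0
   mask
[... 1603 characters left out ...]
 97.0
   mask 340 0.76 uv 339 231 med [ 543. -229.   75.] zmax 104.0
   mask 401 0.67 uv 343 265 med [ 465. -344.   78.] zmax 108.0
scene drain_board [([480.0, -327.0, 16.0], 0.87)]
   mask 1194 0.75 uv 336 267 med [ 474. -334.   15.] zmax 91.0
scene rack [([496.0, 24.0, 26.0], 0.91)]
   mask 2533 0.76 uv 282 205 med [498.  23.  24.] zmax 67.0
scene clear_button [([789.0, 58.0, 30.0], 0.51)]
   mask 447 0.65 uv 211 198 med [327. 224.  17.] zmax 27.0
scene start_button [([433.0, -20.0, 60.0], 0.46)]
   mask 2409 0.42 uv 282 206 med [499.  21.  24.] zmax 67.0
scene clear_button_top []
scene mixing_cup [([721.0, -201.0, 39.0], 0.85)]
   mask 346 0.79 uv 376 212 med [ 726. -200.   37.] zmax 62.0
```

View pics/topcrop.png

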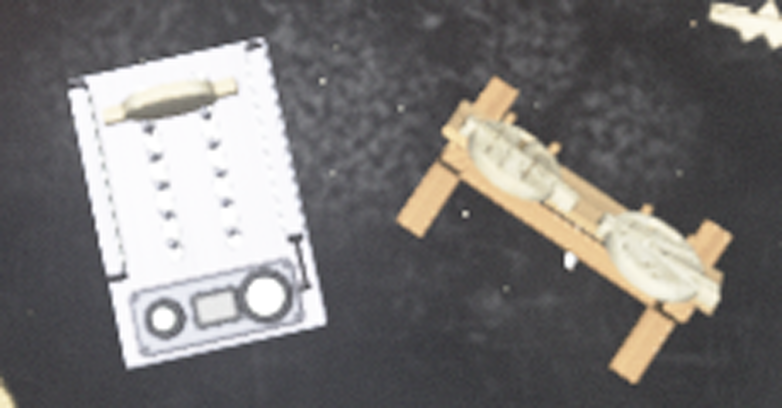

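View pics/scenecrop.png

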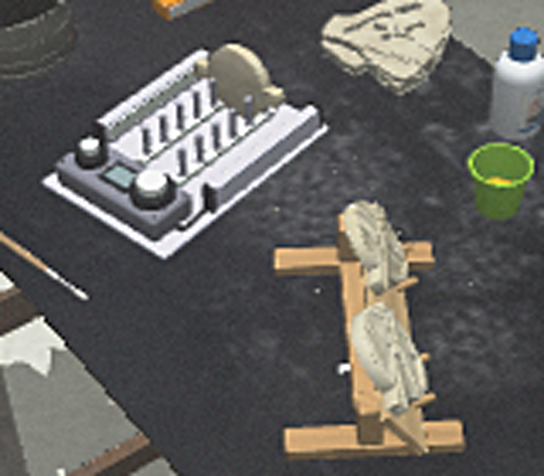

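The top crop shows the rack's tray corners near crop (70,82), (265,38), (327,325) and (125,368). The small button is at (163,320), the large one at (267,297) and disc_b at (170,97). The two castings lean at (515,160) and (655,260), with their bars roughly along the board. The scene crop agrees, and nothing tall stands between the board and the rack.

Next I fit the rack and the castings to the point clouds.

```bash
cat > fit.py <<'E'
from h import *
import pickle
from scipy.optimize import least_squares
from scipy.ndimage import binary_erosion
def sdf_box(q,h):
    d=np.abs(q)-h; return np.linalg.norm(np.maximum(d,0),axis=1)+np.minimum(d.max(1),0)
def sdf_cyl(q,r,h):
    d=np.c_[np.hypot(q[:,0],q[:,1])-r,np.abs(q[:,2])-h]; return np.linalg.norm(np.maximum(d,0),axis=1)+np.minimum(d.max(1),0)
def rot(yaw,tilt,roll): # columns: u-ish..., z = axis n
    n=np.array([np.cos(yaw)*np.cos(tilt),np.sin(yaw)*np.cos(tilt),np.sin(tilt)])
    y=np.array([-np.sin(yaw),np.cos(yaw),0]); x=np.cross(y,n)
    return np.c_[x,y,n]@R.from_rotvec([0,0,roll]).as_matrix()
def fit(P,x0,r,L,w=8):
    def f(x):
        q=(P-x[:3])@rot(*x[3:6])
        return np.minimum(sdf_cyl(q,r,6.5),sdf_box(q,np.array([w,L/2,6.5])))
    s=least_squares(f,x0,loss="soft_l1",f_scale=1.5,x_scale=[5,5,5,.1,.1,.1]); return s.x,np.median(np.abs(f(s.x)))
E
python3 - <<'E'
from fit import *
T=pickle.load(open("top1.pkl","rb"));S=pickle.load(open("scene1.pkl","rb"))
P0,_,_=cloud(T); 
# lamp etc. heights
c=P0[(P0[:,0]>300)&(P0[:,0]<900)]
for a,b in ((150,250),(250,450)): q=c[(c[:,1]>a)&(c[:,1]<b)]; print("obst y",a,b,np.round(q[q[:,2].argmax()]))
tab=c[(abs(c[:,0]-650)<40)&(abs(c[:,1]+60)<60)]; print("table z top",np.median(tab[:,2]),tab[:,2].std())
Q0,_,_=cloud(S); tab=Q0[(abs(Q0[:,0]-650)<40)&(abs(Q0[:,1]+60)<60)]; print("table z scene",np.median(tab[:,2]),tab[:,2].std())
def near(ms,c): 
    for m in ms:
        P=m["P"]; 
        if np.linalg.norm(np.median(P[:,:2],0)-c)<30: return P
for p in (T,S):
    for m in p["M"]["disc_a"]: m["P"]=cloud(p,binary_erosion(m["mask"]))[0]
for name,c,x0 in (("L",(546,-224),[546,-224,68,-.59,.61,0]),("R",(469,-338),[469,-338,68,-.59,.61,0]),("B",(594,60),[594,60,55,.2,0,0])):
    for lab,ps in (("top",(T,)),("scene",(S,)),("both",(T,S))):
        P=np.vstack([near(p["M"]["disc_a"],np.array(c)) for p in ps])
        for r,L in (((44,113),(42.5,114)) if name!="B" else ((40,116),)):
            x,e=fit(P,x0,r,L); print(name,lab,r,len(P),np.round(x[:3],1),np.round(np.degrees(x[3:]),1),round(e,2))
# rack
m=T["M"]["rack"][0]["mask"]; P,u,v=cloud(T,m); 
rc=cv2.minAreaRect(P[P[:,2]<50][:,:2].astype(np.float32)); print("rack rect",rc)
# pins/buttons: heights 45..62 inside rack
k=(P[:,2]>44)&(P[:,2]<75); im=np.zeros((400,640),np.uint8); im[v[k],u[k]]=1
n,l,st,ce=cv2.connectedComponentsWithStats(im)
for i in range(1,n):
    q=P[l[v,u]==i]; print(st[i,4],np.round(ce[i],1),np.round(q.mean(0),1))
E
```

```text
obst y 150 250 [832. 188. 162.]
obst y 250 450 [494. 312. 248.]
table z top 1.0298033176673016 10.127992423726717
table z scene 1.536118904613545 11.246763087530901
L top 44 416 [ 552.4 -221.9   63.8] [-33.5  35.1  -6.7] 0.94
L top 42.5 416 [ 551.6 -221.5   65.2] [-33.6  35.3  -5.5] 0.92
L scene 44 276 [ 552.5 -223.4   63.6] [-33.7  35.5  -7. ] 0.88
L scene 42.5 276 [ 551.6 -223.    65. ] [-33.7  35.5  -5.3] 0.85
L both 44 692 [ 552.4 -222.4   63.9] [-33.5  35.3  -6.7] 0.93
L both 42.5 692 [ 551.6 -222.    65.2] [-33.5  35.4  -5.1] 0.92
R top 44 547 [ 475.1 -333.2   68.5] [-33.4  38.8   2.1] 0.92
R top 42.5 547 [ 474.5 -332.5   69.6] [-33.5  38.9   2.8] 0.93
R scene 44 335 [ 475.4 -334.7   67.9] [-32.9  39.3   1.2] 0.75
R scene 42.5 335 [ 474.2 -334.6   69.2] [-32.9  39.4   2.9] 0.75
R both 44 882 [ 475.3 -333.4   68.5] [-33.2  38.9   1.9] 0.9
R both 42.5 882 [ 474.4 -333.1   69.7] [-33.1  39.1   3.2] 0.9
B top 40 219 [597.6  62.   52.8] [13.3 -3.6 -6.4] 0.73
B scene 40 230 [597.7  63.2  55.7] [13.  -3.6 -2. ] 1.32
B both 40 449 [597.8  61.7  53. ] [13.3 -3.3 -6.1] 0.95
rack rect ((5
[... 2539 characters left out ...]
]
3 [297.3 245. ] [440.9   8.1  45.1]
121 [277.5 252.7] [418.6  61.8  54.9]
17 [290.5 249.1] [429.3  26.8  45.9]
1 [294. 247.] [435.2  17.1  46.5]
2 [269.5 248.5] [429.8  85.4  44.7]
1 [317. 249.] [430.8 -47.   45.5]
6 [296.3 252. ] [421.5  10.4  45. ]
1 [270. 252.] [420.2  83.6  45.1]
3 [286.3 253. ] [418.2  38.1  45.6]
1 [269. 254.] [414.6  86.1  46.4]
1 [289. 255.] [412.9  30.4  47.4]
4 [292.5 255.5] [411.7  20.7  46. ]
1 [298. 254.] [416.1   5.5  46.4]
1 [301. 254.] [416.2  -2.7  44.4]
1 [303. 255.] [413.6  -8.4  45.7]
1 [301. 256.] [410.7  -2.9  45. ]
1 [284. 258.] [404.3  44.2  44.6]
2 [275.5 260.5] [397.   67.6  44.9]
1 [280. 260.] [398.6  55.2  45. ]
1 [280. 262.] [393.1  55.1  44.3]
```

```bash
cat > d.py <<'E'
# usage: d.py x y z psi_deg tilt_deg : turn (tool rotvec) and shift (cm; in present axes / in target axes)
from h import *; from cell import env; import sys
x,y,z,ps,ti=map(float,sys.argv[1:6]); ps,ti=np.radians([ps,ti])
Y=np.array([np.cos(ps)*np.cos(ti),np.sin(ps)*np.cos(ti),np.sin(ti)]); Z=np.array([np.cos(ps)*np.sin(ti),np.sin(ps)*np.sin(ti),-np.cos(ti)])
Rt=np.c_[np.cross(Y,Z),Y,Z]; s=env.state(); Rc=R.from_euler('xyz',s["tcp_rot"]).as_matrix()
d=(np.array([x,y,z])-s["eef_pos"])/10
print("turn",np.round(R.from_matrix(Rc.T@Rt).as_rotvec(),3),"shift now-axes",np.round(Rc.T@d,2),"after-turn axes",np.round(Rt.T@d,2))
E
python3 - <<'E'
import numpy as np
a=np.radians
for nm,mid,yaw,t,k in (("L",(552,-222.3,64.5),-33.5,35,14),("R",(475,-333.4,69),-33.3,37,11)):
    h=np.array([np.cos(a(yaw)),np.sin(a(yaw)),0]);z=np.array([0,0,1]);c,s=np.cos(a(t)),np.sin(a(t))
    u=-h*s+z*c;n=h*c+z*s
    print(nm,np.array(mid)+k*u+n,np.array(mid)+(k+80)*u+n)
E
python3 d.py 500 -185 214 -33.5 0; python3 -m inch '[[0,0,0.183,0,0,0,-1],[0,0,0.183,0,0,0,-1],[0,0,0.183,0,0,0,-1],[0,0,0.183,0,0,0,-1],[0,0,0.183,0,0,0,-1],[0,0,0.183,0,0,0,-1],[0,0,0.183,0,0,0,-1],[0,0,0.183,0,0,0,-1],[0,0,0.183,0,0,0,-1],[0,0,0.183,0,0,0,-1]]'; python3 d.py 400 150 214 -33.5 0
```

```text
L [ 545.98691766 -218.32002762   76.54170506] [ 507.72313701 -192.99378369  142.0738686 ]
R [ 470.13448975 -330.20395714   78.38680563] [ 429.89437562 -303.77114275  142.27764644]
turn [ 0.    -0.     1.831] shift now-axes [-5.329e+01 -6.408e+01  6.000e-02] after-turn axes [-48.23  67.97   0.07]
t: 3.25
eef_pos: [199.5, 592.4, 214.7]
tcp_rot: [-3.142, -0.0, 0.981]
ft_force: [0.8, 0.7, -0.7]
opening: 0.997
grip_force: 0.0
turn [-0.    -0.    -0.005] shift now-axes [-25.6   41.28   0.06] after-turn axes [-25.82  41.14   0.07]
```

```bash
python3 -m inch '[[0,0,0,-2.85,4.58,0,-1],[0,0,0,-2.85,4.58,0,-1],[0,0,0,-2.85,4.58,0,-1],[0,0,0,-2.85,4.58,0,-1],[0,0,0,-2.85,4.58,0,-1],[0,0,0,-2.85,4.58,0,-1],[0,0,0,-2.85,4.58,0,-1],[0,0,0,-2.85,4.58,0,-1],[0,0,0,-2.85,4.58,0,-1],[0,0,0,0,0,0,-1]]'; python3 d.py 507.7 -193 200 -33.5 0
```

```text
t: 4.5
eef_pos: [403.1, 148.6, 214.8]
tcp_rot: [3.141, -0.0, 0.982]
ft_force: [0.2, 0.7, -0.6]
opening: 1.004
grip_force: 0.0
turn [ 0.001 -0.    -0.004] shift now-axes [-22.6   27.67   1.48] after-turn axes [-22.71  27.57   1.48]
```

```bash
python3 -m inch '[[0,0,0,-3.23,3.95,0.2,-1],[0,0,0,-3.23,3.95,0.2,-1],[0,0,0,-3.23,3.95,0.2,-1],[0,0,0,-3.23,3.95,0.2,-1],[0,0,0,-3.23,3.95,0.2,-1],[0,0,0,-3.23,3.95,0.2,-1],[0,0,0,-3.22,3.95,0.2,-1],[-0.153,0,0,0,0,0,-1],[-0.153,0,0,0,0,0,-1],[-0.153,0,0,0,0,0,-1],[-0.152,0,0,0,0,0,-1],[0,0,0,0,0,0,-1]]'; python3 d.py 507.7 -193 142 -33.5 35;python3 d.py 546 -218.3 76.5 -33.5 35
```

```text
t: 6.0
eef_pos: [505.5, -195.8, 200.5]
tcp_rot: [2.596, 0.022, 0.971]
ft_force: [-1.2, 0.1, 0.4]
opening: 1.001
grip_force: 0.0
turn [-0.066  0.026 -0.   ] shift now-axes [ 0.49 -3.01  5.  ] after-turn axes [ 0.36 -3.33  4.81]
turn [-0.066  0.026 -0.   ] shift now-axes [ 0.7  -2.48 12.98] after-turn axes [ 0.36 -3.33 12.8 ]
```

```bash
python3 -m inch '[[0,0,0,0,0,0,-1]]'; python3 d.py 507.7 -193 142 -33.5 35
```

```text
t: 6.12
eef_pos: [506.6, -196.9, 201.1]
tcp_rot: [2.596, 0.021, 0.971]
ft_force: [-0.5, 0.1, -0.3]
opening: 0.997
grip_force: 0.0
turn [-0.065  0.026 -0.001] shift now-axes [ 0.51 -3.17  4.97] after-turn axes [ 0.39 -3.49  4.77]
```

```bash
python3 -m inch '[[-0.065,0.026,0,0,0,0,-1],[0,0,0,0.2,-1.75,2.4,-1],[0,0,0,0.2,-1.75,2.4,-1],[0,0,0,0,0,0,-1]]'; python3 d.py 546 -218.3 76.5 -33.5 35
```

```text
t: 6.62
eef_pos: [510.2, -199.6, 167.4]
tcp_rot: [2.549, 0.001, 0.983]
ft_force: [-0.3, 0.5, 0.1]
opening: 1.002
grip_force: 0.0
turn [-0.018  0.003 -0.002] shift now-axes [ 0.44 -1.74  9.78] after-turn axes [ 0.41 -1.92  9.75]
```

```bash
python3 -m inch '[[-0.018,0,0,0.2,-0.95,0.5,-1],[0,0,0,0.2,-0.95,1,-1],[0,0,0,0,0,1.2,-1],[0,0,0,0,0,0,-1]]'; python3 d.py 546 -218.3 76.5 -33.5 35; python3 -c "
from cell import env; print(env.state()['joints'])"
```

```text
t: 7.12
eef_pos: [517.3, -200.6, 155.6]
tcp_rot: [2.563, -0.006, 0.988]
ft_force: [0.2, -0.6, -0.1]
opening: 0.997
grip_force: 0.0
turn [-0.033 -0.006 -0.001] shift now-axes [ 0.05 -1.5   8.47] after-turn axes [ 0.1  -1.78  8.41]
[-0.45786869  0.36020157  2.17656118 -1.13337907  0.0695449   1.24004425]
```

```bash
cat > d.py <<'E'
# usage: d.py x y z psi tilt alpha (deg) back : target TCP = point - back*toolZ
from h import *; from cell import env; import sys
x,y,z,ps,ti,al,b=map(float,sys.argv[1:8]); ps,ti,al=np.radians([ps,ti,al])
Y=np.array([np.cos(ps)*np.cos(ti),np.sin(ps)*np.cos(ti),np.sin(ti)]); Z=np.array([np.cos(ps)*np.sin(ti),np.sin(ps)*np.sin(ti),-np.cos(ti)])
Rt=np.c_[np.cross(Y,Z),Y,Z]@R.from_rotvec([0,al,0]).as_matrix(); s=env.state(); Rc=R.from_euler('xyz',s["tcp_rot"]).as_matrix()
t=np.array([x,y,z])-b*Rt[:,2]; d=(t-s["eef_pos"])/10
print("target",np.round(t,1),"turn",np.round(R.from_matrix(Rc.T@Rt).as_rotvec(),3),"shift now-axes",np.round(Rc.T@d,2),"after-turn axes",np.round(Rt.T@d,2),"q",np.round(s["joints"],2))
E
python3 -m inch '[[0,0,0,0,0,-2,-1],[0,0,0,0,0,-2,-1],[0,0,0,0,0,-1,-1],[0.1,0,0,0,0,0,-1],[0.1,0,0,0,0,0,-1],[0,0.15,0,0,0,0,-1],[0,0.15,0,0,0,0,-1],[0,0,0,0,0,0,-1]]'; python3 d.py 552.6 -222.7 65 -33.5 35 17 86
```

```text
t: 8.12
eef_pos: [490.5, -187.5, 188.8]
tcp_rot: [2.767, -0.146, 1.041]
ft_force: [-0.3, 0.1, -0.4]
opening: 0.999
grip_force: 0.0
target [ 499.4 -217.6  132.4] turn [-0.234  0.14  -0.056] shift now-axes [-2.95  0.21  5.74] after-turn axes [-3.69 -1.26  5.15] q [-0.57  0.27  2.09  0.37  0.43 -0.32]
```

```bash
python3 -m inch '[[0,0.15,-0.05,0,0,0,-1],[-0.12,0,0,-1,0,0,-1],[-0.12,0,0,-1,-0.4,0,-1],[0,0,0,-0.8,-0.4,0,-1],[0,0,0,-0.8,-0.4,1.5,-1],[0,0,0,0,0,1.5,-1],[0,0,0,0,0,0,-1]]'; python3 d.py 552.6 -222.7 65 -33.5 35 17 86
```

```text
t: 9.0
eef_pos: [489.9, -202.4, 150.7]
tcp_rot: [2.608, -0.238, 1.118]
ft_force: [-0.1, 0.5, 0.8]
opening: 1.0
grip_force: 0.0
target [ 499.4 -217.6  132.4] turn [-0.089  0.025 -0.031] shift now-axes [-1.36  0.52  2.11] after-turn axes [-1.43  0.29  2.11] q [-0.68  0.35  2.22  1.35  0.33 -1.42]
```

```bash
python3 d.py 552.6 -222.7 65 -33.5 35 17 15.5
```

```text
target [ 543.  -221.8   77.1] turn [-0.089  0.025 -0.031] shift now-axes [-1.17  1.14  9.13] after-turn axes [-1.43  0.29  9.16] q [-0.68  0.35  2.22  1.35  0.33 -1.42]
```

```bash
python3 -m inch '[[-0.045,0.012,-0.015,0,0,0,-1],[-0.045,0.012,-0.015,0,0,0,-1],[0,0,0,-0.7,0.15,1,-1],[0,0,0,-0.7,0.15,1,-1],[0,0,0,0,0,1.5,-1],[0,0,0,0,0,1,-1],[0,0,0,0,0,0,-1]]'; python3 d.py 552.6 -222.7 65 -33.5 35 17 15.5
```

```text
t: 9.88
eef_pos: [514.6, -219.0, 114.7]
tcp_rot: [2.507, -0.242, 1.159]
ft_force: [-0.6, 0.0, -1.0]
opening: 0.998
grip_force: 0.0
target [ 543.  -221.8   77.1] turn [ 0.003  0.    -0.001] shift now-axes [-0.05 -0.1   4.72] after-turn axes [-0.05 -0.09  4.72] q [-0.69  0.47  2.25  1.97  0.39 -2.1 ]
```

Tracking is good and q4 is well inside its range. I go in, look, then close.

```bash
python3 -m inch '[[0,0,0,0,0,1,-1],[0,0,0,0,-0.1,1,-1],[0,0,0,0,0,1,-1],[0,0,0,0,0,1,-1],[0,0,0,0,0,0.7,-1],[0,0,0,0,0,0,0],[0,0,0,0,0,0,0.2],[0,0,0,0,0,0,0.3]]'; python3 d.py 552.6 -222.7 65 -33.5 35 17 15.5
python3 - <<'E'
from cell import env; import cv2
p=env.read_camera("scene"); cv2.imwrite("pics/g1.png",cv2.resize(p["img"][170:300,260:400],None,fx=4,fy=4,interpolation=2)[:,:,::-1])
E
```

```text
t: 10.88
eef_pos: [542.9, -222.2, 77.7]
tcp_rot: [2.506, -0.241, 1.158]
ft_force: [-0.7, 0.2, 0.0]
opening: 0.739
grip_force: 0.0
target [ 543.  -221.8   77.1] turn [ 0.004  0.002 -0.001] shift now-axes [ 0.03 -0.04  0.05] after-turn axes [ 0.03 -0.04  0.05] q [-0.66  0.57  2.21  2.16  0.41 -2.26]
```

View pics/g1.png

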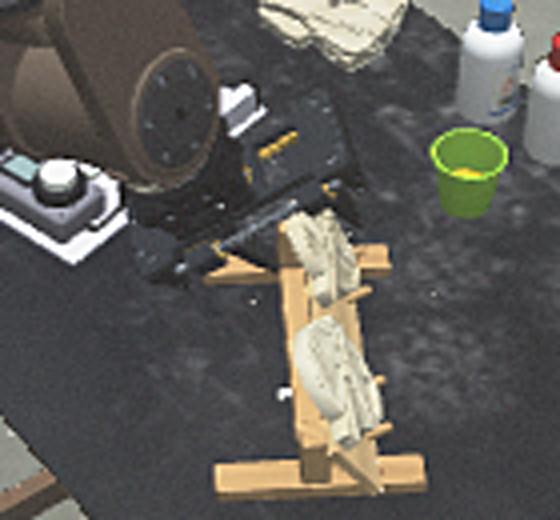

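The gripper straddles the left casting's upper edge at about (310,235) and the other casting is clear. I close now.

```bash
python3 -m inch '[[0,0,0,0,0,0,1],[0,0,0,0,0,0,1],[0,0,0,0,0,0,1],[0,0,0,0,0,0,1],[0,0,0,0,0,0,1],[0,0,0,0,0,0,1],[0,0,0,0,0,0,1],[0,0,0,0,0,0,1],[0,0,0,0,0,0,1],[0,0,0,0,0,0,1]]'
```

```text
t: 12.18
eef_pos: [542.9, -222.2, 77.4]
tcp_rot: [2.506, -0.241, 1.158]
ft_force: [0.0, 0.4, -0.3]
opening: 0.13
grip_force: 30.0
```

```bash
python3 -m inch '[[0,0,0,0,0,-1.5,1],[0,0,0,0,0,-2,1],[0,0,0,0,0,-2.5,1],[0,0,0,0,0,-2.5,1],[0,0,0,0,0,-2.5,1],[0,0,0,0,0,-1,1],[0,0,0,0,0,0,1]]'; python3 d.py 546.9 49.8 170 13.4 0 17 15.5
```

```text
t: 13.05
eef_pos: [468.4, -215.0, 171.9]
tcp_rot: [2.504, -0.241, 1.158]
ft_force: [0.3, 0.1, -0.4]
opening: 0.125
grip_force: 30.0
target [548.   45.4 184.8] turn [ 0.787  0.253 -0.59 ] shift now-axes [26.57 -5.63  2.29] after-turn axes [22.84 13.77  5.63] q [-0.77  0.3   2.29  1.6   0.4  -1.76]
```

```bash
python3 -m inch '[[0.098,0.032,-0.074,0,0,-0.3,1],[0.098,0.032,-0.074,0,0,-0.3,1],[0.098,0.032,-0.074,0,0,-0.3,1],[0.098,0.032,-0.074,0,0,-0.3,1],[0.098,0.032,-0.074,0,0,0,1],[0.098,0.032,-0.074,0,0,0,1],[0.098,0.032,-0.074,0,0,0,1],[0.098,0.032,-0.074,0,0,0,1],[0,0,0,0,0,0,1]]'; python3 d.py 546.9 49.8 170 13.4 0 17 15.5
```

```text
t: 14.18
eef_pos: [466.8, -212.7, 179.9]
tcp_rot: [3.089, -0.288, 1.779]
ft_force: [-0.4, 0.9, -0.9]
opening: 0.134
grip_force: 30.0
target [548.   45.4 184.8] turn [ 0.06   0.01  -0.024] shift now-axes [22.74 12.93  6.91] after-turn axes [22.35 13.88  6.32] q [-0.68  0.44  1.79  0.25  1.11 -1.01]
```

```bash
python3 -m inch '[[0.06,0.01,-0.024,0,0,0,1],[0,0,0,3.7,2.3,1.05,1],[0,0,0,3.7,2.3,1.05,1],[0,0,0,3.7,2.3,1.05,1],[0,0,0,3.7,2.3,1.05,1],[0,0,0,3.7,2.3,1.05,1],[0,0,0,3.7,2.3,1.05,1],[0,0,0,0,0,0,1],[0,0,0,0,0,0,1]]'; python3 d.py 546.9 49.8 170 13.4 0 17 15.5
python3 - <<'E'
from cell import env; import cv2,pickle
from fit import *
p=env.read_camera("scene"); pickle.dump(p,open("s2.pkl","wb")); cv2.imwrite("pics/r1.png",cv2.resize(p["img"][110:260,220:380],None,fx=4,fy=4,interpolation=2)[:,:,::-1])
E
```

```text
t: 15.3
eef_pos: [546.4, 43.2, 185.0]
tcp_rot: [-3.141, -0.296, 1.802]
ft_force: [-0.0, -0.6, -0.2]
opening: 0.132
grip_force: 30.0
target [548.   45.4 184.8] turn [ 0.     0.    -0.002] shift now-axes [0.16 0.2  0.06] after-turn axes [0.16 0.2  0.06] q [-0.18  0.45  1.75  0.31  1.08 -0.58]
```

View pics/r1.png

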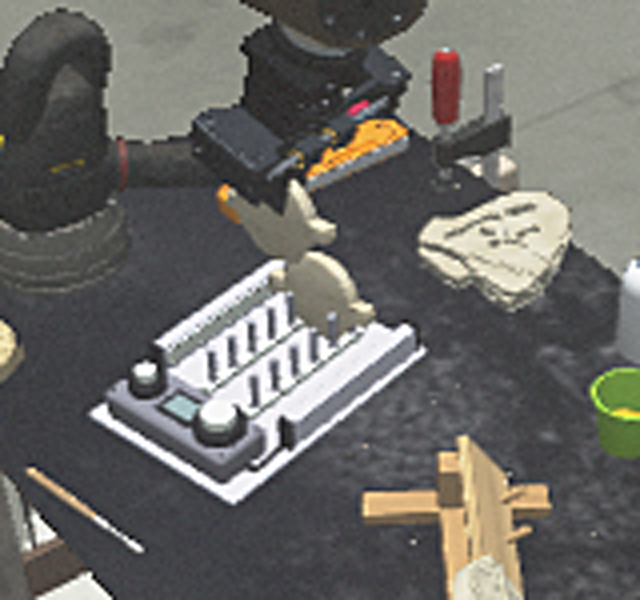

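The casting hangs in the gripper at about (295,220) with its bar nearly level, above the rack. I measure its centre in the hand.

```bash
cat > held.py <<'E'
from fit import *; from cell import env; import sys
s=env.state(); Rc=R.from_euler('xyz',s["tcp_rot"]).as_matrix(); exp=s["eef_pos"]+15.5*Rc[:,2]; yaw=np.arctan2(Rc[1,1],Rc[0,1])
print("expected mid",np.round(exp,1),"yaw",round(np.degrees(yaw),1))
A=[]
for n in ("scene","top"):
    p=env.read_camera(n)
    for m in env.trace(p,"disc_a"):
        P=cloud(p,binary_erosion(m["mask"]))[0]
        if len(P)>20 and np.linalg.norm(np.median(P,0)-exp)<40: A.append(P); print(n,len(P),m["score"])
P=np.vstack(A); P=P[np.linalg.norm(P-exp,axis=1)<65]
for r,L in ((44,113),(42.5,114)):
    x,e=fit(P,[*exp,yaw,0,0],r,L); print(r,np.round(x[:3],1),np.round(np.degrees(x[3:]),1),round(e,2),"tool offset",np.round(Rc.T@(x[:3]-exp),1))
E
python3 held.py
```

```text
expected mid [545.4  47.1 170.2] yaw 13.2
scene 201 0.65
44 [548.   44.3 166.6] [ 13.8   1.9 -11.3] 1.29 tool offset [-4.3  1.9  2.5]
42.5 [547.8  45.  169.2] [13.3  1.6 -8.6] 1.29 tool offset [-2.8  1.9  0.2]
```

```bash
python3 -m inch '[[0,0,0,0.38,0.24,0.1,1],[0,0,0,-0.58,0,1.91,1],[0,0,0,-0.58,0,1.91,1],[0,0,0,-0.58,0,1.91,1],[0,0,0,0,0,0,1],[0,0,0,0,0,0,1]]'; python3 d.py 547 51 57 13.4 0 17 15.5; python3 held.py
python3 - <<'E'
from cell import env; import cv2
p=env.read_camera("top"); q=env.read_camera("scene")
import numpy as np
a=cv2.resize(p["img"][160:280,240:340],None,fx=4,fy=4,interpolation=2); b=cv2.resize(q["img"][150:250,240:340],None,fx=4,fy=4,interpolation=2)
a=a[:400]; cv2.imwrite("pics/r2.png",np.hstack([a,b])[:,:,::-1])
E
```

```text
t: 16.3
eef_pos: [548.5, 47.7, 126.1]
tcp_rot: [-3.141, -0.295, 1.803]
ft_force: [0.9, 0.3, -1.2]
opening: 0.133
grip_force: 30.0
target [548.1  46.6  71.8] turn [ 0.     0.001 -0.002] shift now-axes [-1.67 -0.07  5.17] after-turn axes [-1.68 -0.07  5.17] q [-0.17  0.53  1.81  0.34  0.95 -0.62]
expected mid [547.5  52.1 111.3] yaw 13.3
scene 159 0.73
44 [552.6  40.6 100.1] [ 12.9   2.5 -38.1] 1.48 tool offset [-15.1   2.4   7.1]
42.5 [551.4  42.9 117.2] [ 12.9   1.9 -18.2] 1.46 tool offset [-7.6  1.7 -8.5]
```

View pics/r2.png

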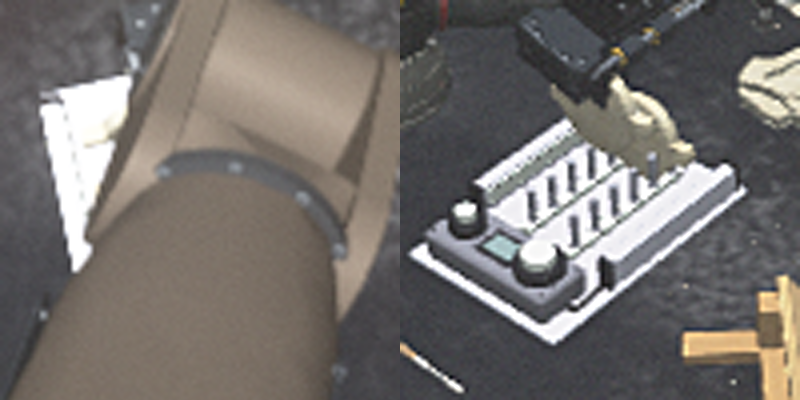

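In the right half the casting hangs just above the pins at about (620,130) in front of disc_b. The top view is blocked by the arm. I lower it slowly and watch the force.

```bash
python3 -m inch '[[0,0,0,-0.3,0,0.95,1],[0,0,0,-0.3,0,0.95,1],[0,0,0,-0.29,0,0.96,1],[0,0,0,0,0,0,1]]'; python3 d.py 547 51 57 13.4 0 17 15.5
```

```text
t: 17.1
eef_pos: [547.7, 47.6, 94.5]
tcp_rot: [-3.139, -0.296, 1.802]
ft_force: [0.3, 0.4, -0.8]
opening: 0.13
grip_force: 30.0
target [548.1  46.6  71.8] turn [-0.002  0.    -0.002] shift now-axes [-0.76  0.01  2.14] after-turn axes [-0.76  0.01  2.14] q [-0.17  0.58  1.83  0.35  0.89 -0.65]
```

```bash
python3 -m inch '[[0,0,0,-0.2,0,0.67,1],[0,0,0,-0.2,0,0.67,1],[0,0,0,0,0,0,1]]'; python3 -m inch '[[0,0,0,-0.09,0,0.29,1],[0,0,0,-0.06,0,0.19,1],[0,0,0,0,0,0,1]]'
```

```text
t: 17.48
eef_pos: [547.7, 47.6, 80.9]
tcp_rot: [-3.139, -0.296, 1.803]
ft_force: [-3.1, -0.7, -1.9]
opening: 0.133
grip_force: 30.0
t: 17.85
eef_pos: [547.7, 47.6, 76.4]
tcp_rot: [-3.14, -0.296, 1.803]
ft_force: [-5.4, -1.5, -1.9]
opening: 0.134
grip_force: 30.0
```

```bash
python3 -m inch '[[0,0,0,-0.06,-0.08,0.19,1],[0,0,0,0,0,0,1],[0,0,0,0,0,0,1]]'; python3 -m inch '[[0,0,0,-0.06,0,0.19,1],[0,0,0,0,0,0,1],[0,0,0,0,0,0,1]]'
```

```text
t: 18.23
eef_pos: [547.5, 47.3, 74.5]
tcp_rot: [-3.141, -0.295, 1.803]
ft_force: [-2.1, 0.1, -1.3]
opening: 0.13
grip_force: 30.0
t: 18.6
eef_pos: [547.5, 47.3, 72.5]
tcp_rot: [-3.141, -0.295, 1.803]
ft_force: [-1.3, -0.3, -2.3]
opening: 0.13
grip_force: 30.0
```

```bash
python3 -m inch '[[0,0,0,-0.06,0,0.19,1],[0,0,0,0,0,0,1],[0,0,0,0,0,0,1]]'; python3 -m inch '[[0,0,0,-0.03,0,0.1,1],[0,0,0,0,0,0,1]]'
```

```text
t: 18.98
eef_pos: [547.4, 47.3, 70.5]
tcp_rot: [-3.141, -0.296, 1.803]
ft_force: [-0.7, -0.3, -0.9]
opening: 0.127
grip_force: 30.0
t: 19.23
eef_pos: [547.4, 47.3, 69.5]
tcp_rot: [-3.141, -0.296, 1.803]
ft_force: [-2.3, -0.4, 0.1]
opening: 0.13
grip_force: 30.0
```

```bash
python3 -m inch '[[0,0,0,-0.06,0,0.19,1],[0,0,0,0,0,0,1]]'; python3 -m inch '[[0,0,0,-0.06,0,0.19,1],[0,0,0,0,0,0,1]]'
```

```text
t: 19.48
eef_pos: [547.6, 47.3, 68.1]
tcp_rot: [-3.141, -0.296, 1.803]
ft_force: [-3.3, -1.9, 8.3]
opening: 0.132
grip_force: 30.0
t: 19.73
eef_pos: [547.8, 46.9, 67.2]
tcp_rot: [3.141, -0.295, 1.804]
ft_force: [-5.5, -6.5, 21.5]
opening: 0.131
grip_force: 30.1
```

Seated, with 21 N upward. I open partway and withdraw along the tool axis.

```bash
python3 -m inch '[[0,0,0,0.03,0,-0.1,0.45],[0,0,0,0,0,0,0.4],[0,0,0,0,0,0,0.4],[0,0,0,0,0,0,0.4],[0,0,0,0,0,0,0.4]]'; python3 -m inch '[[0,0,0,0,0,-0.7,0.4],[0,0,0,0,0,-1.5,0.4],[0,0,0,0,0,-2.5,0.4],[0,0,0,0,0,-3,0.4],[0,0,0,0,0,-3,0.4],[0,0,0,0,0,0,0.4]]'; python3 d.py 475.6 -333.9 69.5 -33.3 37 17 100
cat > rk.py <<'E'
from fit import *; from cell import env
for n in ("scene","top"):
    p=env.read_camera(n)
    for m in env.trace(p,"disc_a"):
        P=cloud(p,binary_erosion(m["mask"]))[0]
        if len(P)<20: continue
        md=np.median(P,0); 
        if md[1]<-100: continue
        x,e=fit(P,[*md[:2],56,.233,0,0],43,113); print(n,len(P),np.round(md),"mid",np.round(x[:3],1),np.round(np.degrees(x[3:]),1),round(e,2))
E
python3 rk.py
```

```text
t: 20.35
eef_pos: [547.3, 47.3, 66.4]
tcp_rot: [-3.14, -0.296, 1.803]
ft_force: [0.3, 0.8, -0.2]
opening: 0.302
grip_force: 0.0
t: 21.1
eef_pos: [555.6, 16.1, 171.6]
tcp_rot: [3.138, -0.293, 1.803]
ft_force: [-0.3, 0.8, 0.2]
opening: 0.298
grip_force: 0.0
target [ 411.4 -326.7  145.9] turn [-0.808 -0.261  0.573] shift now-axes [-29.5  -21.91  -6.31] after-turn axes [-36.76   3.86  -4.83] q [-0.22  0.48  1.74  0.3   1.06 -0.62]
scene 276 [545.  44.  64.] mid [542.3  46.   54.9] [23.3 -8.7 -1.8] 2.24
scene 286 [325. 221.  18.] mid [327.3 226.8  12.8] [-62.7 -88.7 -40. ] 1.61
scene 160 [596.  47.  67.] mid [600.1  45.4  56.9] [17.  17.  -3.7] 2.7
top 116 [590.  78.  79.] mid [597.8  60.3  50.9] [14.3 -4.3 -5.8] 0.66
```

```bash
python3 -m inch '[[0,0,0,-4.2,-3.1,-1.2,0.4],[0,0,0,-4.2,-3.1,-1.2,0.4],[0,0,0,-4.2,-3.1,-1.2,-1],[0,0,0,-4.2,-3.1,-1.2,-1],[0,0,0,-4.2,-3.1,-1.2,-1],[0,0,0,-4.2,-3.1,-1.2,-1],[0,0,0,-4.2,-3.2,-1.2,-1],[0,0,0,0,0,0,-1]]';python3 d.py 475.6 -333.9 69.5 -33.3 37 17 100; python3 rk.py
python3 - <<'E'
from cell import env; import cv2
p=env.read_camera("top"); cv2.imwrite("pics/r3.png",cv2.resize(p["img"][160:280,240:340],None,fx=5,fy=5,interpolation=2)[:,:,::-1])
E
```

```text
t: 22.3
eef_pos: [411.6, -333.2, 162.6]
tcp_rot: [-3.14, -0.297, 1.799]
ft_force: [-0.2, 0.8, -0.9]
opening: 0.875
grip_force: 0.0
target [ 411.4 -326.7  145.9] turn [-0.813 -0.261  0.569] shift now-axes [0.11 0.14 1.79] after-turn axes [ 0.18 -1.3   1.23] q [-0.87  0.52  1.71  0.14  1.19 -1.17]
scene 271 [545.  42.  65.] mid [538.5  42.   56.3] [14.3 -1.2 -2. ] 1.49
top 210 [547.  44.  81.] mid [548.8  49.9  55.5] [13.5 -0.8 -3.9] 0.76
top 223 [595.  59.  73.] mid [597.2  62.5  50.4] [13.3 -3.9 -7.3] 0.65
```

View pics/r3.png

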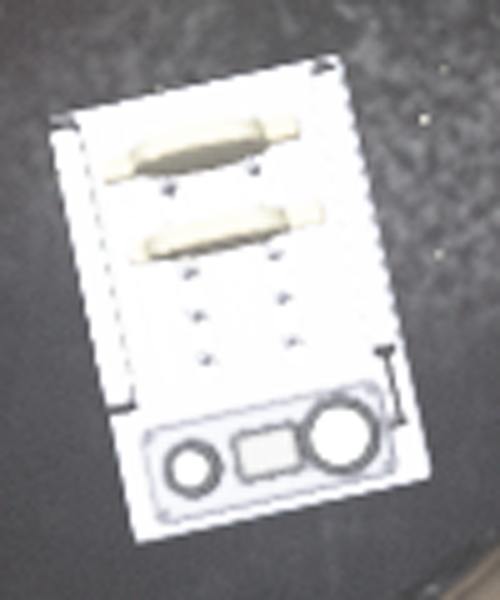

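The middle casting stands squarely in its slot at about (235,230) in the crop, disc_b is undisturbed at (205,150), and the near pins at (205,350) and (290,340) are free. Next is the right casting.

```bash
python3 -m inch '[[-0.102,-0.033,0.071,0,0,0,-1],[-0.102,-0.033,0.071,0,0,0,-1],[-0.102,-0.033,0.071,0,0,0,-1],[-0.102,-0.033,0.071,0,0,0,-1],[-0.102,-0.033,0.071,0,0,0,-1],[-0.102,-0.033,0.071,0,0,0,-1],[-0.102,-0.033,0.071,0,0,0,-1],[-0.1,-0.03,0.071,0,0,0,-1],[0,0,0,0,0,0,-1],[0,0,0,0,0,0,-1]]';python3 d.py 475.6 -333.9 69.5 -33.3 37 17 100;python3 d.py 475.6 -333.9 69.5 -33.3 37 17 13
```

```text
t: 23.8
eef_pos: [413.5, -330.5, 164.1]
tcp_rot: [2.473, -0.234, 1.182]
ft_force: [0.2, -0.3, 0.0]
opening: 1.001
grip_force: 0.0
target [ 411.4 -326.7  145.9] turn [-0.002 -0.005  0.009] shift now-axes [-0.16 -1.4   1.23] after-turn axes [-0.17 -1.4   1.23] q [-1.09  0.37  2.23  1.4   0.58 -1.85]
target [ 467.3 -333.    79.4] turn [-0.002 -0.005  0.009] shift now-axes [-0.21 -1.38  9.93] after-turn axes [-0.17 -1.4   9.93] q [-1.09  0.37  2.23  1.4   0.58 -1.85]
```

```bash
python3 -m inch '[[0,0,0,-0.1,-0.7,1,-1],[0,0,0,-0.1,-0.7,1,-1],[0,0,0,0,0,1.5,-1],[0,0,0,0,0,1.5,-1],[0,0,0,0,0,1,-1],[0,0,0,0,0,0,-1]]';python3 d.py 475.6 -333.9 69.5 -33.3 37 17 13
```

```text
t: 24.55
eef_pos: [442.0, -330.3, 108.9]
tcp_rot: [2.473, -0.236, 1.181]
ft_force: [0.0, -0.2, 0.7]
opening: 0.999
grip_force: 0.0
target [ 467.3 -333.    79.4] turn [-0.001 -0.005  0.007] shift now-axes [0.01 0.03 3.89] after-turn axes [0.03 0.03 3.89] q [-1.02  0.5   2.23  1.68  0.54 -2.12]
```

```bash
python3 -m inch '[[0,0,0,0,0,1,-1],[0,0,0,0,0,1,-1],[0,0,0,0,0,1,-1],[0,0,0,0,0,0.85,-1],[0,0,0,0,0,0,1],[0,0,0,0,0,0,1],[0,0,0,0,0,0,1],[0,0,0,0,0,0,1],[0,0,0,0,0,0,1],[0,0,0,0,0,0,1],[0,0,0,0,0,0,1],[0,0,0,0,0,0,1],[0,0,0,0,0,0,1],[0,0,0,0,0,0,1],[0,0,0,0,0,0,1],[0,0,0,0,0,0,1]]';python3 -m inch '[[0,0,0,0,0,0,1],[0,0,0,0,0,0,1]]';python3 d.py 475.6 -333.9 69.5 -33.3 37 17 13
```

```text
t: 26.55
eef_pos: [466.2, -333.1, 79.8]
tcp_rot: [2.472, -0.235, 1.179]
ft_force: [-1.0, 0.6, -0.6]
opening: 0.132
grip_force: 30.0
t: 26.8
eef_pos: [466.2, -333.1, 79.8]
tcp_rot: [2.472, -0.235, 1.179]
ft_force: [-1.3, -0.4, 0.2]
opening: 0.131
grip_force: 30.0
target [ 467.3 -333.    79.4] turn [ 0.    -0.004  0.005] shift now-axes [0.04 0.04 0.09] after-turn axes [0.04 0.04 0.09] q [-0.98  0.58  2.21  1.82  0.54 -2.23]
```

Gripped. I withdraw along the slope, then turn.

```bash
python3 -m inch '[[0,0,0,0,0,-1.5,1],[0,0,0,0,0,-2,1],[0,0,0,0,0,-2.5,1],[0,0,0,0,0,-2.5,1],[0,0,0,0,0,-2,1],[0,0,0,0,0,-1,1],[0.1,0.033,-0.071,0,0,0,1],[0.1,0.033,-0.071,0,0,0,1],[0.1,0.033,-0.071,0,0,0,1],[0.1,0.033,-0.071,0,0,0,1],[0.1,0.033,-0.071,0,0,0,1],[0.1,0.033,-0.071,0,0,0,1],[0.1,0.033,-0.071,0,0,0,1],[0.1,0.033,-0.071,0,0,0,1],[0,0,0,0,0,0,1]]'; python3 d.py 497.7 39.5 170 13.4 0 17 14
```

```text
t: 28.68
eef_pos: [393.1, -325.1, 167.0]
tcp_rot: [3.128, -0.295, 1.809]
ft_force: [0.2, -0.3, -1.5]
opening: 0.137
grip_force: 30.0
target [498.6  35.5 183.4] turn [0.012 0.002 0.004] shift now-axes [31.63 18.65  8.15] after-turn axes [31.68 18.62  7.98] q [-0.89  0.49  1.75  0.15  1.17 -1.21]
```

```bash
python3 -m inch '[[0.012,0.002,0.004,0,0,0,1],[0,0,0,3.96,2.33,1,1],[0,0,0,3.96,2.33,1,1],[0,0,0,3.96,2.33,1,1],[0,0,0,3.96,2.33,1,1],[0,0,0,3.96,2.33,1,1],[0,0,0,3.96,2.33,1,1],[0,0,0,3.96,2.33,1,1],[0,0,0,3.96,2.33,1,1],[0,0,0,0,0,0,1],[0,0,0,0,0,0,1]]'; python3 d.py 497.7 39.5 110 13.4 0 17 14; sed -i 's/15\.5\*Rc/14*Rc/' held.py; python3 held.py
```

```text
t: 30.05
eef_pos: [498.0, 34.8, 183.6]
tcp_rot: [3.141, -0.296, 1.803]
ft_force: [0.5, -0.1, -0.7]
opening: 0.132
grip_force: 30.0
target [498.6  35.5 123.4] turn [ 0.001  0.    -0.002] shift now-axes [-1.71  0.08  5.78] after-turn axes [-1.71  0.08  5.78] q [-0.21  0.39  1.87  0.31  1.03 -0.62]
expected mid [497.1  38.8 170.2] yaw 13.3
scene 296 0.71
44 [499.5  36.7 171.1] [13.2  0.4  2.6] 1.13 tool offset [-2.2  1.9 -1.5]
42.5 [499.7  35.7 171.7] [13.1  0.   3.3] 1.13 tool offset [-3.   1.9 -2.5]
```

```bash
python3 -m inch '[[0,0,0,-0.43,0.08,1.93,1],[0,0,0,-0.58,0,1.93,1],[0,0,0,-0.58,0,1.93,1],[0,0,0,-0.3,0,0.95,1],[0,0,0,-0.3,0,0.95,1],[0,0,0,0,0,0,1]]'; python3 d.py 497.7 39.5 57 13.4 0 17 14; python3 -m inch '[[0,0,0,-0.3,0,0.95,1],[0,0,0,0,0,0,1]]'
```

```text
t: 31.0
eef_pos: [498.7, 36.8, 103.3]
tcp_rot: [-3.141, -0.297, 1.803]
ft_force: [-0.4, -0.7, -0.2]
opening: 0.129
grip_force: 30.0
target [498.6  35.5  70.4] turn [-0.    -0.    -0.002] shift now-axes [-1.08 -0.03  3.11] after-turn axes [-1.08 -0.04  3.11] q [-0.21  0.51  1.94  0.36  0.85 -0.7 ]
t: 31.25
eef_pos: [498.7, 36.8, 93.2]
tcp_rot: [-3.141, -0.297, 1.803]
ft_force: [-0.8, -0.1, -0.9]
opening: 0.131
grip_force: 30.0
```

```bash
python3 -m inch '[[0,0,0,-0.15,0,0.48,1],[0,0,0,-0.15,0,0.48,1],[0,0,0,0,0,0,1]]';  python3 -m inch '[[0,0,0,-0.15,0,0.48,1],[0,0,0,0,0,0,1]]'
```

```text
t: 31.62
eef_pos: [498.8, 36.8, 83.2]
tcp_rot: [-3.141, -0.297, 1.803]
ft_force: [-1.6, -0.9, -1.1]
opening: 0.13
grip_force: 30.0
t: 31.88
eef_pos: [498.7, 36.7, 78.2]
tcp_rot: [-3.141, -0.297, 1.803]
ft_force: [-1.2, -0.2, -2.7]
opening: 0.133
grip_force: 30.0
```

```bash
python3 -m inch '[[0,0,0,-0.09,0,0.29,1],[0,0,0,0,0,0,1]]';  python3 -m inch '[[0,0,0,-0.06,0,0.19,1],[0,0,0,0,0,0,1]]';  python3 -m inch '[[0,0,0,-0.06,0,0.19,1],[0,0,0,0,0,0,1]]'
```

```text
t: 32.12
eef_pos: [498.6, 36.8, 75.2]
tcp_rot: [-3.141, -0.297, 1.803]
ft_force: [-3.6, -0.7, -2.0]
opening: 0.133
grip_force: 30.0
t: 32.38
eef_pos: [498.7, 36.8, 73.4]
tcp_rot: [-3.141, -0.297, 1.803]
ft_force: [-4.6, -0.6, -1.3]
opening: 0.134
grip_force: 30.0
t: 32.62
eef_pos: [498.7, 36.7, 71.7]
tcp_rot: [-3.141, -0.297, 1.804]
ft_force: [-6.5, -1.5, 3.9]
opening: 0.13
grip_force: 30.0
```

```bash
python3 -m inch '[[0,0,0,-0.03,-0.08,0.1,1],[0,0,0,0,0,0,1]]';  python3 -m inch '[[0,0,0,-0.06,0,0.19,1],[0,0,0,0,0,0,1]]'
```

```text
t: 32.88
eef_pos: [498.7, 36.5, 71.4]
tcp_rot: [3.14, -0.296, 1.804]
ft_force: [-3.1, -1.5, 11.4]
opening: 0.134
grip_force: 30.0
t: 33.12
eef_pos: [499.0, 35.9, 70.4]
tcp_rot: [3.139, -0.296, 1.804]
ft_force: [-7.3, -6.6, 27.8]
opening: 0.134
grip_force: 30.1
```

```bash
python3 -m inch '[[0,0,0,0.03,0,-0.1,0.45],[0,0,0,0,0,0,0.4],[0,0,0,0,0,0,0.4],[0,0,0,0,0,0,0.4],[0,0,0,0,0,0,0.4],[0,0,0,0,0,-0.7,0.4],[0,0,0,0,0,-1.5,0.4],[0,0,0,0,0,-2.5,0.4],[0,0,0,0,0,-3,0.4],[0,0,0,0,0,-3,0.4],[0,0,0,-5,-1,0,1],[0,0,0,-5,-1,0,1],[0,0,0,-5,-1,0,1],[0,0,0,-5,-1,0,1],[0,0,0,-5,-1,0,1],[0,0,0,0,0,0,1]]'; python3 rk.py; python3 d.py 419.3 62.3 110 13.4 0 0 0;python3 - <<'E'
from cell import env; import cv2
import numpy as np
p=env.read_camera("top"); q=env.read_camera("scene")
a=cv2.resize(p["img"][160:280,240:340],None,fx=4,fy=4,interpolation=2); b=cv2.resize(q["img"][160:280,230:330],None,fx=4,fy=4,interpolation=2)
cv2.imwrite("pics/r4.png",np.hstack([a,b])[:,:,::-1])
E
```

```text
t: 35.12
eef_pos: [511.4, -241.3, 98.6]
tcp_rot: [-3.141, -0.296, 1.8]
ft_force: [-1.0, 0.7, -0.4]
opening: 0.003
grip_force: 0.0
scene 253 [546.  35.  69.] mid [551.9  38.4  56.7] [ 1.4200e+01 -1.2000e+00  1.8532e+03] 1.54
scene 308 [497.  29.  66.] mid [500.6  36.9  58.9] [12.6  0.7  2.4] 1.27
scene 192 [595.  50.  67.] mid [597.7  61.1  49.8] [12.7 -3.2 -8.1] 1.37
top 234 [595.  58.  69.] mid [597.1  62.7  50.9] [14.  -3.9 -6.5] 0.81
top 108 [496.  37.  93.] mid [496.9  39.   59.6] [13.1 -6.1  0.1] 0.77
top 191 [547.  43.  82.] mid [548.5  51.   55.1] [13.6 -0.2 -2.7] 0.6
target [419.3  62.3 110. ] turn [ 0.    -0.296 -0.001] shift now-axes [30.25 -2.07  8.14] after-turn axes [31.31 -2.06 -1.03] q [-0.64  0.62  1.7   0.22  1.06 -1.01]
```

View pics/r4.png

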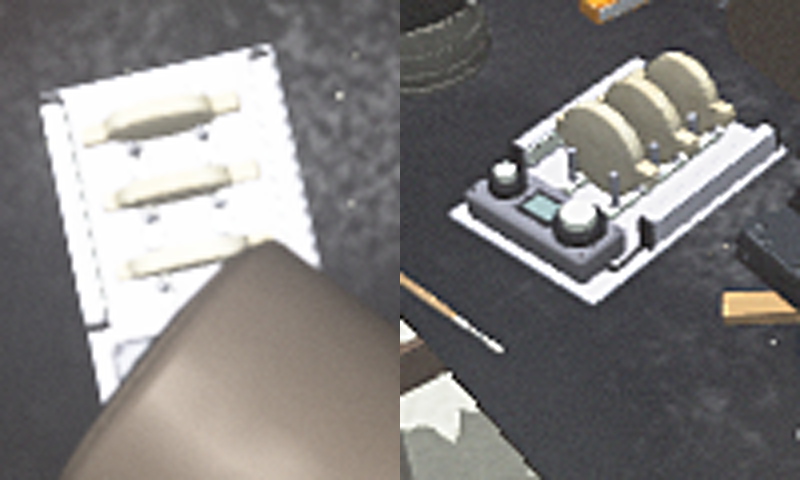

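All three castings stand upright in their slots, in the scene half at about (600,140), (640,110) and (680,85). The gripper is clear to the right. Next are the buttons.

```bash
python3 -m inch '[[0,0,0,0.7,0,-2.5,1],[0,0,0,0.7,0,-2.5,1],[0,-0.148,0,0,0,0,1],[0,-0.148,0,0,0,0,1],[0,0,0,5,-0.4,0,1],[0,0,0,5,-0.4,0,1],[0,0,0,5,-0.4,0,1],[0,0,0,5,-0.4,0,1],[0,0,0,5,-0.4,0,1],[0,0,0,0,0,0,1]]'; python3 d.py 419.3 62.3 66 13.4 0 0 0
```

```text
t: 36.67
eef_pos: [433.7, 2.2, 151.5]
tcp_rot: [3.141, -0.001, 1.808]
ft_force: [0.6, -0.2, -0.1]
opening: 0.007
grip_force: 0.0
target [419.3  62.3  66. ] turn [ 0.    -0.001  0.003] shift now-axes [6.18 0.02 8.55] after-turn axes [ 6.18 -0.    8.55] q [-0.15  0.31  2.08  0.    0.75 -0.39]
```

```bash
python3 -m inch '[[0,0,0,3.1,0,0,1],[0,0,0,3.1,0,0,1],[0,0,0,0,0,3,1],[0,0,0,0,0,3,1],[0,0,0,0,0,2.3,1],[0,0,0,0,0,0,1]]'; python3 d.py 419.3 62.3 53 13.4 0 0 0
```

```text
t: 37.42
eef_pos: [420.4, 59.5, 67.2]
tcp_rot: [-3.139, -0.001, 1.804]
ft_force: [-0.3, 0.4, 1.1]
opening: 0.004
grip_force: 0.0
target [419.3  62.3  53. ] turn [-0.002 -0.001 -0.001] shift now-axes [ 0.3  -0.04  1.42] after-turn axes [ 0.3  -0.04  1.42] q [-0.02  0.46  2.18  0.    0.5  -0.25]
```

```bash
python3 -m inch '[[0,0,0,0.3,0,0.5,1],[0,0,0,0,0,0.3,1],[0,0,0,0,0,0,1]]'; python3 -m inch '[[0,0,0,0,0,0.3,1],[0,0,0,0,0,0.3,1],[0,0,0,0,0,0,1],[0,0,0,0,0,0,1]]'
```

```text
t: 37.8
eef_pos: [420.4, 62.7, 60.3]
tcp_rot: [3.14, -0.0, 1.804]
ft_force: [0.7, 2.2, 1.4]
opening: 0.009
grip_force: 1.0
t: 38.3
eef_pos: [420.5, 62.7, 55.5]
tcp_rot: [3.139, 0.0, 1.804]
ft_force: [-4.7, 2.2, 38.0]
opening: 0.007
grip_force: 18.7
```

```bash
for i in 1 2 3; do python3 -m inch '[[0,0,0,0,0,-0.15,1],[0,0,0,0,0,0,1]]' | grep -E "eef|ft_|^t"; done
```

```text
t: 38.55
eef_pos: [420.4, 62.7, 56.0]
tcp_rot: [3.14, -0.0, 1.803]
ft_force: [-1.0, 2.5, 14.5]
t: 38.8
eef_pos: [420.4, 62.7, 57.0]
tcp_rot: [3.141, -0.0, 1.804]
ft_force: [1.9, 2.3, 3.5]
t: 39.05
eef_pos: [420.2, 62.6, 58.5]
tcp_rot: [3.141, -0.0, 1.803]
ft_force: [1.2, 0.1, 2.1]
```

```bash
python3 -m inch '[[0,0,0,0,0,-0.3,1],[0,0,0,0,0,0,1]]' | grep -E "eef|ft_"; python3 -m inch '[[0,0,0,0,0,-0.3,1],[0,0,0,0,0,0,1]]' | grep -E "eef|ft_"
python3 - <<'E'
from h import *; import pickle
for f in ("top0.pkl","top1.pkl","scene0.pkl"):
    p=pickle.load(open(f,"rb")); P,u,v=cloud(p)
    for nm,c in (("clear",(419.5,62.5)),("start",(438.5,-19.5))):
        for r in (6,12,18):
            k=np.hypot(P[:,0]-c[0],P[:,1]-c[1])<r; q=P[k]; print(f,nm,r,k.sum(),np.percentile(q[:,2],[10,50,75,90]).round(1))
    k=(abs(P[:,0]-430)<60)&(abs(P[:,1]+120)<40); print("table",np.median(P[k,2]))
E
```

```text
eef_pos: [419.8, 62.6, 61.5]
ft_force: [0.7, -0.5, 0.7]
eef_pos: [419.7, 62.6, 64.5]
ft_force: [0.1, -0.5, 0.0]
top0.pkl clear 6 15 [58.5 63.5 65.3 65.5]
top0.pkl clear 12 57 [52.  58.3 63.5 65.3]
top0.pkl clear 18 129 [44.4 53.2 57.3 63.6]
top0.pkl start 6 14 [60.7 63.7 64.7 67.8]
top0.pkl start 12 60 [59.3 62.9 65.2 66.4]
top0.pkl start 18 135 [52.1 61.4 63.6 65.4]
table 0.7401994499198281
top1.pkl clear 6 15 [59.3 62.9 64.4 66.1]
top1.pkl clear 12 58 [51.1 58.8 62.7 64.3]
top1.pkl clear 18 132 [43.1 53.3 57.5 62.9]
top1.pkl start 6 13 [60.5 64.1 65.  65.9]
top1.pkl start 12 61 [59.  62.7 64.5 66.1]
top1.pkl start 18 136 [52.3 60.7 63.7 65. ]
table 0.8744933993298218
scene0.pkl clear 6 22 [-798.3 -434.1  -61.3   61.3]
scene0.pkl clear 12 81 [-798.9 -431.    53.    60.7]
scene0.pkl clear 18 175 [-800.3 -429.7   50.9   57.3]
scene0.pkl start 6 10 [-797.    61.4   61.8   63.6]
scene0.pkl start 12 51 [-799.9   60.4   62.5   63.5]
scene0.pkl start 18 120 [-800.6   53.7   60.8   62.9]
table -0.6672672926014229
```

The cameras put the button tops at about 62 mm, so the hard stop near 56 mm was full travel, and the spring force then fell to zero by 62–64 mm: pressed and released. Now the large button.

```bash
python3 -m inch '[[0,0,0,0,0,-1.5,1],[0,0,0,-4.2,0,0,1],[0,0,0,-4.2,0,0,1],[0,0,0,0,0,0,1]]'|grep eef; python3 d.py 438.5 -19.5 66 13.4 0 0 0
```

```text
eef_pos: [439.7, -20.9, 79.2]
target [438.5 -19.5  66. ] turn [ 0.    -0.    -0.004] shift now-axes [ 0.17 -0.09  1.32] after-turn axes [ 0.17 -0.09  1.32] q [-0.2   0.45  2.14  0.    0.55 -0.43]
```

```bash
python3 -m inch '[[0,0,0,0.15,-0.1,0.7,1],[0,0,0,0,0,0.7,1],[0,0,0,0,0,0.4,1],[0,0,0,0,0,0.4,1],[0,0,0,0,0,0,1],[0,0,0,0,0,0,1]]' | grep -E "eef|ft_"; python3 -m inch '[[0,0,0,0,0,0.15,1],[0,0,0,0,0,0,1]]' | grep -E "eef|ft_"
```

```text
eef_pos: [437.9, -17.8, 57.5]
ft_force: [-1.1, 2.0, 3.8]
eef_pos: [438.0, -17.9, 56.2]
ft_force: [-2.0, 2.7, 9.4]
```

Bottomed out. I hold briefly, then withdraw upward and toward the robot's right and check everything.

```bash
python3 -m inch '[[0,0,0,0,0,0.1,1],[0,0,0,0,0,0,1],[0,0,0,0,0,-1,1],[0,0,0,0,0,-2,1],[0,0,0,0,0,-4,1],[0,0,0,0,0,-4,1],[0,0,0,-5,0,0,1],[0,0,0,-5,0,0,1],[0,0,0,-5,0,0,1],[0,0,0,-5,0,0,1],[0,0,0,-5,0,0,1],[0,0,0,0,0,0,1],[0,0,0,0,0,0,1]]'; python3 rk.py
python3 - <<'E'
from h import *; from cell import env
p=env.read_camera("top"); P,u,v=cloud(p)
for c in ((419.5,62.5),(438.5,-19.5)):
    k=np.hypot(P[:,0]-c[0],P[:,1]-c[1])<6; print(np.median(P[k,2]).round(1))
E
```

```text
t: 42.68
eef_pos: [495.3, -261.0, 164.5]
tcp_rot: [-3.141, -0.001, 1.803]
ft_force: [0.5, 0.7, 0.2]
opening: 0.007
grip_force: 0.0
scene 189 [547.  35.  72.] mid [550.4  48.3  53.9] [13.5  1.7 -5. ] 1.23
scene 292 [496.  30.  64.] mid [489.6  31.1  59.8] [14.1 -0.1 -5.7] 1.43
scene 214 [596.  47.  66.] mid [600.8  49.9  51.8] [13.  -1.9 10. ] 1.52
top 152 [498.  34.  90.] mid [499.1  38.9  59.5] [10.5 -1.9  2.2] 1.16
top 214 [596.  58.  73.] mid [597.4  62.6  50.8] [13.5 -4.2 -7.2] 0.65
top 171 [547.  45.  84.] mid [548.6  51.   55. ] [13.7 -1.1 -2.4] 0.69
top 53 [439. -20.  63.] mid [ 4.506e+02 -1.000e-01  3.190e+01] [ 12.3  28.8 -41.5] 1.74
62.0
62.3
```

```bash
python3 -c "
from cell import env; print(env.job_done())"
```

```text
the job is handed in; nothing more can be done
None
```

Both castings stand let go in the near and middle slots, and the far casting is where it was. The small button and then the large one were pressed to their stops and sprang back, and I handed the job in at about 43 s; no verdict came back.

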